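# Take the surplus lug off the spring scale and show it to the inspection camera

### The arm

A 6-joint arm with a two-finger parallel gripper is mounted at the origin on a cart in front of the work surface, level with it; the furniture and walls round the work are solid. World frame = base frame: x ahead of the robot, y to its left, z up, the work surface at z = 0. Lengths are in m, angles in rad, forces in N, time in s.
With the tool pointing down it reaches from about 0.375 to 0.975 m from the base axis. Payload 3.8 kg.
Tool frame: the origin (TCP) lies between the finger pads; the fingertips stand 17 mm ahead of it and the grasp point (between the pads) lies 2 mm behind it; z points along the fingers, y is the line along which they close (so a half turn about z gives the same grasp; the last joint's range is limited). The gripper opens to 85 mm and grips with 20 to 120 N. Pads are 22 mm wide; open, the fingers measure 114 mm over their backs; the gripper's body (76 mm by 85 mm) begins 54 mm behind the grasp point. The pads swing forward as they close: fully open they stand 13 mm farther back than shut.
Start: joints at [-0.037, 0.264, 1.604, -0, 1.274, -0.037], TCP at [0.675, -0, 0.248] pointing down, gripper open.
Joint ranges: [-2.63, 2.63], [-0.94, 2.18], [0.31, 2.57], [-1.31, 4.45], [0, 2.66], [-2.55, 2.55]. Speed limits (rad/s): [2.57, 2.57, 3.14, 3.14, 3.14, 3.14].

### API

Orientations are given as a rotation vector (axis times angle).
In Python, from workcell import bot gives the robot as it stands.
- The arm moves only by the tool play_rows, never from a script. Its argument "steps" is one flat list of numbers, 4 for each row, row after row: the shift along the tool's x, y, z in m, then the turn about the tool's z in rad. A call has 1 to 10 rows; each row is the pose to reach, as a shift and turn from the pose commanded when the call began, along the tool's axes at that moment; what a row does not reach only later rows make up. A row lasts 1/8 s, in which the tool goes at most 62.5 mm and 10.7 degrees, less where a joint would pass 70% of its speed; a pose out of reach is approached as far as the arm can. A call with a gripper value outside its range is refused whole. "jaw" is the closure in counts, from 0 (fully open) to 255 (shut), set as the call begins (left out, the last holds). The fingers move at their own pace and stop on an object; "grip_force" is the grip in N (left out, the last holds). Time passes only in rows, so rows that repeat a pose let the fingers close. It gives the time, the measured TCP pose, the force, the opening and the grip force at its end, in the units of the state.
- bot.read_state(): the state, without advancing time (a new reading comes with each control period).
- bot.read_camera(name): name is "scene" or "side" or "wrist"; returns a dict with "pixels" (384x512x3 uint8, blue, green, red), "mtx" (3x3 intrinsics, pixels), "R" (3x3) and "t" (3): a world point X has camera coordinates R X + t. Camera axes: x right, y down, z forward; pixel columns grow to the right and rows downward; lengths in m; the calibration is good to about 2 mm. The wrist camera is an equidistant fisheye: a pixel r from the principal point sees the ray r / f radians off the axis. A picture is of the moment at which its call begins. There is no depth.
- bot.finish_job(): hands the job in; it is judged then, once.
The state is a dict: "time": time; "q": joint angles; "joint_vel": joint speeds; "joint_torque": joint torques, N m; "tool_pos": TCP position; "tcp_rot": TCP orientation; "wrist_force": force on the tool from outside, world axes, zero at the start; "torque": the same for the moment, N m; "width": opening from 0.0 (shut) to 1.0 (fully open); "grip_force": force on a finger pad.
Only numpy, scipy, OpenCV 4.12 (cv2) and the standard library are available. Lean on these libraries where they do the work, as an engineer would, in place of code of your own. Each camera call takes 0.05 s, during which the arm holds its last target. There are 200 camera calls.

### The job

The lot of three cast lugs on the spring scale is too heavy: lift off the one lug whose removal brings the pan's pointer up level with the index tab, and leave the other two on the pan. Hold that lug up to the inspection camera, centred in its view about 12 cm in front of the lens, head up, with the bore pointing squarely into the lens (which looks 20 degrees down, so the lug's head leans back, away from the camera), and finish still holding it there in the air. Do not disturb the tools lying about.

Things in the scene. Friction and masses are not known exactly. Their poses are not given: they have to be found in the camera images.
- lug_small_center (a point): Aluminium eye lug on its flat foot: block with parallel sides, round head, through bore. Smallest: 28 mm wide, 22 mm thick, 50 mm high, bore 12 mm. 70 g. Origin: its middle, half-way up (25 mm above the foot). x along the bore, y across the width, z up. Same when turned half round about z.
- lug_middle_center (a point): Aluminium eye lug on its flat foot: block with parallel sides, round head, through bore. Middle size: 38 mm wide, 24 mm thick, 62 mm high, bore 18 mm (axis 43 mm above the foot). 130 g. The flat sides to grasp, 38 mm apart, run from the foot to 43 mm up. Origin: its middle, half-way up (31 mm above the foot). x along the bore, y across the width, z up. Same when turned half round about z.
- lug_large_center (a point): Aluminium eye lug on its flat foot: block with parallel sides, round head, through bore. Largest: 50 mm wide, 28 mm thick, 74 mm high, bore 24 mm. 230 g. Origin: its middle, half-way up (37 mm above the foot). x along the bore, y across the width, z up. Same when turned half round about z.
- scale_pan (a joint): Sprung pan of the scale, a steel tray 130 x 210 mm with a 7 mm rim, on which the three lugs stand in a row, in any order, about 65 mm apart. Value: how far the pan has sunk, in m: 0 empty, grows downward by 9.8 mm for each 100 g on it (100 N/m); stop at 47 mm. The pan's top is 106 mm above the bench less this value.
- pointer (a point): Tip of the short dark pointer that sticks out from the middle of the pan's back edge; it rises and sinks with the pan.
- index_mark (a point): Tip of the fixed dark index tab on the graduated post behind the pan; pointer and tab are level (same height) when the lot is right. Graduations on the post are 5 mm apart. The post is 36 mm wide, 116 mm high.
- camera_head: Inspection camera: grey box, round black lens (36 mm), on a thin post with a 80 mm square foot. Origin: middle of the lens front, 260 mm above the bench. x points backward: the lens looks along -x, to the robot's side and 20 degrees down; y level; z up, leaning to the robot's side. It sees best at x = -0.12, y = z = 0 here; a lug held as asked there has its z along this z, its bore along this x.
- screwdriver: Screwdriver, 200 mm long, lying on the bench: a bystander.
- plane: Small iron block plane, 162 mm long, 40 mm high: a bystander.
- pliers: Pliers, 186 mm long: a bystander.
Mind the look-alikes: they are no part of the job. What is shaped like the part that bears lug_small_center but brown is not meant. Leave any yellow look-alike of the part that bears lug_middle_center alone.

How it is judged:
By the outcome, as a careful person would: the job done as asked, in the order asked, and still so for the second after the job is handed in, while the arm keeps its last pose, push and grip.
It also fails if it takes over 38 s, if anything falls off the work surface, if the arm or the gripper's body presses on something with over 40 N, if the wrist force passes 120 N, or if a joint passes its speed limit or range.

## Working session

There is one attempt and no reset: what is moved stays moved. The work goes in short steps, Python scripts to look and compute and a tool call to move; the robot and the scene stay as the last step left them, time stands still between calls to the robot, and variables do not carry over. Pictures are saved under pics/ and viewed, at most 10 in all, crops included, and the job is handed in when it is done.

Besides the shell and the picture viewer there is one more tool, called as name(argument=value, ...) on one line, values as JSON. play_rows: Moves the arm, as the interface text tells. Its arguments: {"type":"object","properties":{"steps":{"type":"array"},"jaw":{"type":"number"},"grip_force":{"type":"number"}},"required":["steps"]}

```bash
ls; mkdir -p pics
python3 - <<'E'
from workcell import bot
import cv2,numpy as np
for n in ["scene","side","wrist"]:
    c=bot.read_camera(n); cv2.imwrite(f"pics/{n}0.png",c["pixels"]); np.savez(f"{n}0.npz",**c)
    print(n,c["mtx"].round(1).tolist(),c["R"].round(3).tolist(),c["t"].round(3).tolist(), (-c["R"].T@c["t"]).round(3))
a=[cv2.imread(f"pics/{n}0.png") for n in ["scene","side"]]
s=bot.read_state(); print(s)
E
```

```text
pics
scene [[473.6, 0.0, 258.2], [0.0, 473.6, 183.8], [0.0, 0.0, 1.0]] [[0.433, -0.901, -0.013], [-0.6, -0.277, -0.751], [0.673, 0.333, -0.661]] [-0.237, 0.462, 1.098] [-0.359 -0.45   1.069]
side [[484.9, 0.0, 253.8], [0.0, 484.9, 197.5], [0.0, 0.0, 1.0]] [[-0.887, -0.462, 0.018], [-0.271, 0.487, -0.83], [0.375, -0.741, -0.557]] [0.504, 0.306, 1.32] [0.035 1.062 0.981]
wrist [[297.3, 0.0, 256.3], [0.0, 297.3, 188.6], [0.0, 0.0, 1.0]] [[1.0, 0.001, -0.002], [0.001, -0.954, 0.301], [-0.002, -0.301, -0.954]] [-0.673, -0.039, 0.379] [0.674 0.077 0.372]
{'time': 0.15, 'q': array([-3.69152720e-02,  2.64624436e-01,  1.60508641e+00,  2.19967517e-05,
        1.27371434e+00, -3.68992868e-02]), 'joint_vel': array([-0.00037448, -0.00200186, -0.00355484,  0.0003679 , -0.00050334,
       -0.00027432]), 'joint_torque': array([-4.44535381e-04, -5.15905774e+01, -3.67958951e+01, -2.06692371e-04,
        8.09489022e-03,  2.50629785e-05]), 'tool_pos': array([6.74446547e-01, 1.52426925e-05, 2.47204028e-01]), 'tcp_rot': array([-2.22050639e+00, -2.22045656e+00,  1.93391194e-03]), 'wrist_force': array([-0.61738174,  0.76971156, -0.31690413]), 'torque': array([-0.01691938, -0.00493161, -0.03286568]), 'grip_force': 0.0, 'width': 0.998528399353478}
```

View pics/scene0.png

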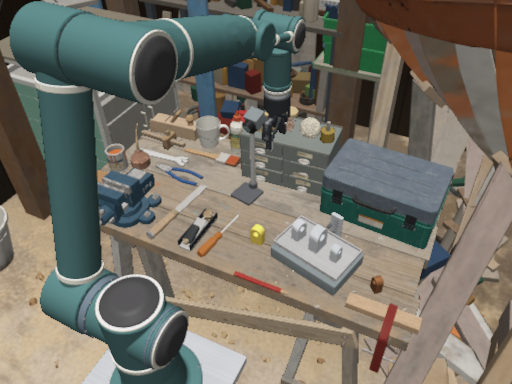

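View pics/side0.png

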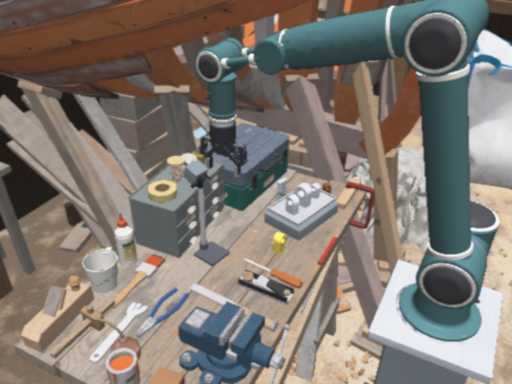

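The scene view shows the scale with three lugs at about (316,238), the inspection camera at (255,120), a yellow look-alike at (258,234) and a brown one at (376,284). The side view shows the scale at (300,205), the camera head at (200,172) and the yellow lug at (279,241).

Run:
```python
import cv2,numpy as np
a=cv2.imread("pics/scene0.png")[205:290,265:365];b=cv2.imread("pics/side0.png")[170:240,260:345]
r=lambda i:cv2.resize(i,(400,340),interpolation=cv2.INTER_CUBIC)
print(a.shape,b.shape)
c=cv2.imread("pics/scene0.png")[95:205,225:305];d=cv2.imread("pics/side0.png")[150:270,175:245]
q=lambda i:cv2.resize(i,None,fx=2.3,fy=2.3,interpolation=cv2.INTER_CUBIC)
o=np.zeros((620,800,3),np.uint8)
o=np.zeros((600,800,3),np.uint8)
o[:340,:400]=r(a)
e=cv2.resize(b,(400,329),interpolation=cv2.INTER_CUBIC);o[:329,400:]=e
x=q(c)[:260];o[340:340+x.shape[0],:x.shape[1]]=x;x=q(d)[:260];o[340:340+x.shape[0],400:400+x.shape[1]]=x
cv2.imwrite("pics/crop1.png",o)
```

```text
(85, 100, 3) (70, 85, 3)
```

View pics/crop1.png

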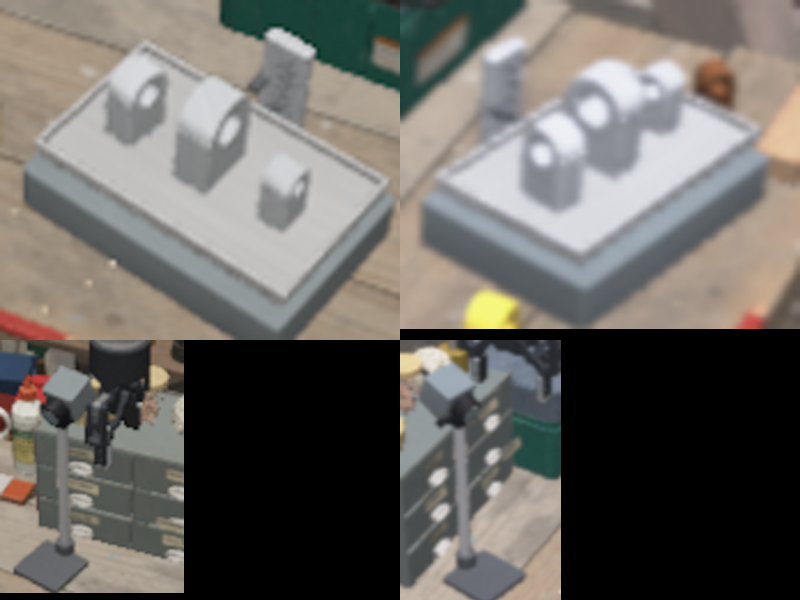

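View pics/wrist0.png

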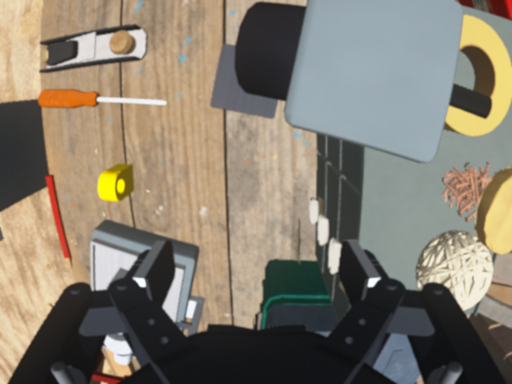

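Chosen by the crop: in the scene view, left to right, the row is middle at (302,229), large at (318,237), small at (337,251). All three are bare aluminium. The look-alikes are yellow at (258,234) and brown at (376,284). Next I triangulate these.

```bash
cat > h.py <<'E'
import numpy as np,cv2
from scipy.optimize import least_squares
from scipy.spatial.transform import Rotation as Ro
def proj(c,X):
    p=c["R"]@np.asarray(X)+c["t"];K=c["mtx"]
    if c.get("fish",False):
        r=np.hypot(p[0],p[1]);th=np.arctan2(r,p[2]);p2=p[:2]/max(r,1e-9)*th
    else: p2=p[:2]/p[2]
    return np.array([K[0,0]*p2[0]+K[0,2],K[1,1]*p2[1]+K[1,2]])
def load(n):
    c=dict(np.load(n+".npz"));c["fish"]=n.startswith("wrist");return c
def tri(obs,x0=(.65,-.1,.05)):
    s=least_squares(lambda X:np.concatenate([proj(c,X)-p for c,p in obs]),x0)
    return s.x,np.abs(s.fun).max()
def onplane(c,p,z,x0=(.65,-.1)):
    s=least_squares(lambda X:proj(c,[X[0],X[1],z])-p,x0);return s.x
E
python3 - <<'E'
from h import *
S,D,W=load("scene0"),load("side0"),load("wrist0")
sc=lambda u,v:np.array([265+(u+.5)/4-.5,205+(v+.5)/4-.5])
sd=lambda u,v:np.array([260+(u-400+.5)/4.706-.5,170+(v+.5)/4.706-.5])
sc2=lambda u,v:np.array([225+u/2.3,95+(v-340)/2.3]);sd2=lambda u,v:np.array([175+(u-400)/2.3,150+(v-340)/2.3])
P={"rim far+y":(sc(145,43),sd(440,180)),"rim near+y":(sc(37,140),sd(582,255)),"rim near-y":(sc(283,298),sd(757,130)),
"mid top":(sc(138,58),sd(555,118)),"large top":(sc(222,82),sd(610,66)),"small top":(sc(288,158),sd(660,66)),
"hous near+y top":(sc(25,175),sd(582,275)),"hous near+y bot":(sc(28,200),sd(582,325)),
"post top":(sc(290,38),sd(503,47)),"yellow":(np.array([258,234.]),np.array([279,241.])),
"lens":(sc2(56,412),sd2(460,412)),"camfoot near corner":(sc2(15,567),sd2(447,575)),"cam foot c":(sc2(64,548),sd2(466,562)),"boxtop":(sc2(70,372),sd2(440,375))}
for k,(a,b) in P.items():
    X,e=tri([(S,a),(D,b)]);print(k,X.round(3),e.round(1),"wrist",proj(W,X).round(0))
print("bench at wrist px",{p:onplane(W,p,0).round(3).tolist() for p in [(130,40),(270,190),(260,110),(45,180),(125,195),(265,300),(215,105)]})
E
```

```text
rim far+y [ 0.582 -0.123  0.069] 0.7 wrist [183. 269.]
rim near+y [ 0.461 -0.09   0.069] 0.7 wrist [ 92. 241.]
rim near-y [ 0.407 -0.29   0.067] 0.1 wrist [ 97. 343.]
mid top [ 0.508 -0.145  0.131] 0.6 wrist [113. 309.]
large top [ 0.497 -0.208  0.144] 1.3 wrist [115. 351.]
small top [ 0.478 -0.264  0.117] 0.6 wrist [121. 361.]
hous near+y top [ 0.453 -0.088  0.048] 1.4 wrist [ 94. 233.]
hous near+y bot [ 0.454 -0.087  0.012] 0.2 wrist [106. 222.]
post top [ 0.585 -0.23   0.118] 0.4 wrist [188. 356.]
yellow [ 0.494 -0.025  0.032] 0.3 wrist [118. 184.]
lens [0.691 0.096 0.256] 0.6 wrist [303.  50.]
camfoot near corner [0.675 0.146 0.013] 7.7 wrist [258.  41.]
cam foot c [0.697 0.093 0.015] 0.7 wrist [276.  85.]
boxtop [0.722 0.091 0.299] 1.2 wrist [435.  60.]
bench at wrist px {(130, 40): [0.509, 0.162], (270, 190): [0.691, -0.042], (260, 110): [0.678, 0.062], (45, 180): [0.34, -0.027], (125, 195): [0.487, -0.05], (265, 300): [0.687, -0.224], (215, 105): [0.622, 0.069]}
```

play_rows(steps=[-0.034,-0.029,0,0,-0.068,-0.058,0,0,-0.102,-0.087,0,0,-0.136,-0.116,0,0,-0.17,-0.145,0,0,-0.17,-0.145,0,0,-0.17,-0.145,0,0], jaw=0)

```text
time: 1.02
tool_pos: [0.5301, -0.1699, 0.2482]
tcp_rot: [-2.222, -2.221, -0.001]
wrist_force: [0.0, 1.8, -0.4]
width: 0.999
grip_force: 0.0
```

Run:
```python
from workcell import bot
import cv2,numpy as np
for n in ["scene","side","wrist"]:
    c=bot.read_camera(n); cv2.imwrite(f"pics/{n}1.png",c["pixels"]); np.savez(f"{n}1.npz",**c)
s=bot.read_state(); print(s["time"],s["tool_pos"],s["tcp_rot"],s["wrist_force"])
w=cv2.imread("pics/wrist1.png")
a=cv2.imread("pics/scene0.png")[205:240,315:350];b=cv2.imread("pics/side0.png")[170:205,265:300]
z=lambda i:cv2.resize(i,(288,288),interpolation=cv2.INTER_CUBIC)
o=np.zeros((576,800,3),np.uint8);o[:384,:512]=w;o[:288,512:]=z(a);o[288:,512:]=z(b);cv2.imwrite("pics/c2.png",o)
```

```text
1.175 [ 0.53065484 -0.16919124  0.24817906] [-2.21991945e+00 -2.22270770e+00 -3.88207720e-04] [0.58487517 0.21030322 0.18561437]
```

View pics/c2.png

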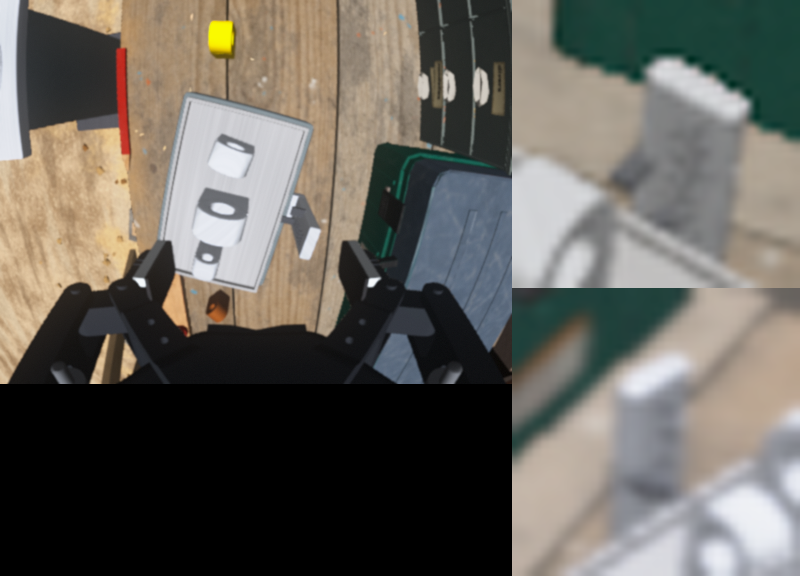

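Run:
```python
import cv2,numpy as np
w=cv2.imread("pics/wrist1.png");s=cv2.imread("pics/scene1.png");d=cv2.imread("pics/side1.png")
z=lambda i,k:cv2.resize(i,None,fx=k,fy=k,interpolation=cv2.INTER_CUBIC)
o=np.zeros((600,800,3),np.uint8)
A=z(w[185:265,275:325],7);o[:560,:350]=A
B=z(w[130:185,200:260],7)[:380];o[:B.shape[0],360:360+B.shape[1]]=B[:,:440]
C=z(s[218:240,322:345],9);o[390:390+198,360:360+207]=C
D=z(d[178:200,275:298],9);o[390:390+198,580:580+207]=D
cv2.imwrite("pics/c3.png",o)
```

```text
(no output)
```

View pics/c3.png

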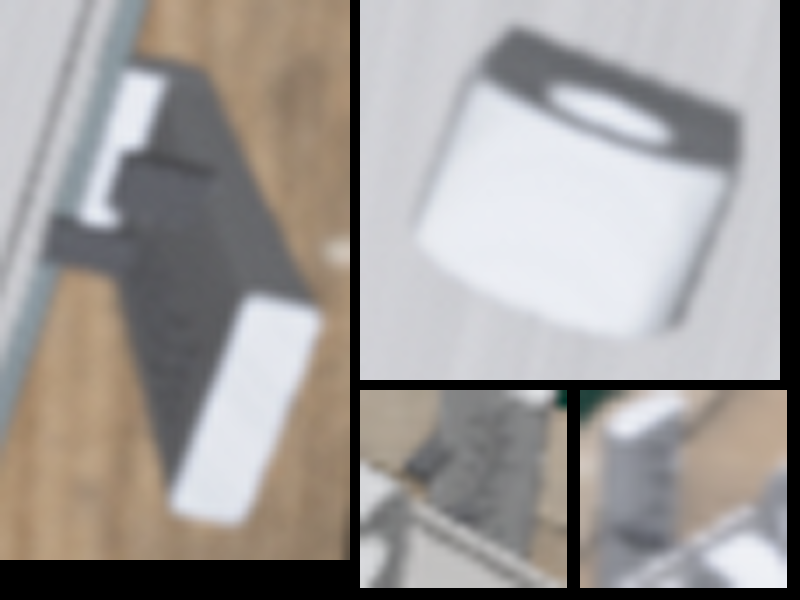

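Run:
```python
from h import *
S,D,W,W0=load("scene1"),load("side1"),load("wrist1"),load("wrist0")
print(S["t"],load("scene0")["t"])
wc=lambda u,v:np.array([275+(u+.5)/7-.5,185+(v+.5)/7-.5])
sc=lambda u,v:np.array([322+(u-360+.5)/9-.5,218+(v-390+.5)/9-.5]);sd=lambda u,v:np.array([275+(u-580+.5)/9-.5,178+(v-390+.5)/9-.5])
X,e=tri([(S,sc(415,468)),(D,sd(630,535))]);print("tab s+d",X.round(4),e,(7*(proj(W,X)-[275,185])).round())
for q in [(120,165),(125,250)]:
  X,e=tri([(S,sc(412,468)),(W,wc(*q))]);print("tab s+w",q,X.round(4),e)
  X,e=tri([(D,sd(630,535)),(W,wc(*q))]);print("tab d+w",q,X.round(4),e)
# rim/pan from wrist + prior corners: wrist corner pixels full image
for n,p,x0 in [("far+y",(312,126),0),("near+y",(188,94),0),("near-y",(173,268),0),("far-y",(257,291),0)]:
    print(n,[onplane(W,p,z).round(4).tolist() for z in (.071,.05)])
z7=lambda u,v:np.array([200+(u-360+.5)/7-.5,130+(v+.5)/7-.5])
# post top face corners at z=.116
for p in [(245,295),(320,320),(245,525),(170,510)]: print("post",onplane(W,wc(*p),.116).round(4))
# lug mid: face top edge at foot etc
for n,p,z in [("base corner A",(515,28),.064),("base B",(740,110),.064),("bore c",(612,112),.107),("shoulder L +y",(480,75),.107),("shoulder R +y",(738,165),.107),("L -y",(415,235),.107),("R -y",(680,325),.107)]:
    print(n,onplane(W,z7(*p),z).round(4))
# pointer ray at several heights
for z in (.05,.056,.06,.064,.068,.075): print("ptr tip z",z,onplane(W,wc(128,245),z).round(4))
```

```text
[-0.23656024  0.46230527  1.09817556] [-0.23656024  0.46230527  1.09817556]
tab s+d [ 0.5766 -0.2102  0.0712] 0.45863105632349743 [168. 163.]
tab s+w (120, 165) [ 0.5683 -0.2088  0.0753] 0.7739629891506752
tab d+w (120, 165) [ 0.5685 -0.2074  0.0772] 2.227102389433412
tab s+w (125, 250) [ 0.5674 -0.2172  0.086 ] 2.2511618184670965
tab d+w (125, 250) [ 0.572  -0.2267  0.0652] 3.4662867570779667
far+y [[0.5868, -0.1203], [0.5908, -0.1223]]
near+y [[0.4601, -0.0869], [0.4553, -0.0865]]
near-y [[0.4272, -0.2905], [0.4201, -0.3042]]
far-y [[0.5308, -0.3222], [0.5309, -0.3382]]
post [ 0.5811 -0.2119]
post [ 0.592 -0.216]
post [ 0.5839 -0.249 ]
post [ 0.5727 -0.2461]
base corner A [ 0.4935 -0.1296]
base B [ 0.5271 -0.1422]
bore c [ 0.5109 -0.1355]
shoulder L +y [ 0.4938 -0.1305]
shoulder R +y [ 0.5272 -0.1426]
L -y [ 0.4845 -0.1517]
R -y [ 0.5195 -0.1641]
ptr tip z 0.05 [ 0.5733 -0.2329]
ptr tip z 0.056 [ 0.5725 -0.2303]
ptr tip z 0.06 [ 0.572  -0.2286]
ptr tip z 0.064 [ 0.5714 -0.2269]
ptr tip z 0.068 [ 0.5709 -0.2251]
ptr tip z 0.075 [ 0.57   -0.2221]
```

play_rows(steps=[0.011,-0.012,0,0.175,0.0225,-0.024,0,0.349,0.0225,-0.024,0.04,0.349,0.0225,-0.024,0.08,0.349,0.0225,-0.024,0.115,0.349,0.0225,-0.024,0.14,0.349,0.0225,-0.024,0.15,0.349,0.0225,-0.024,0.155,0.349,0.0225,-0.024,0.155,0.349], jaw=80)

```text
time: 2.3
tool_pos: [0.5067, -0.1475, 0.0939]
tcp_rot: [2.572, 1.802, 0.001]
wrist_force: [0.0, 0.2, 0.5]
width: 0.683
grip_force: 0.0
```

Run:
```python
from workcell import bot
import cv2,numpy as np
c=bot.read_camera("wrist"); cv2.imwrite("pics/wrist2.png",c["pixels"]); np.savez("wrist2.npz",**c)
s=bot.read_state(); print(s["time"],s["tool_pos"],s["tcp_rot"],s["wrist_force"],s["width"],s["q"])
```

```text
2.35 [ 0.50689092 -0.14762728  0.09427647] [2.57199486e+00 1.80158099e+00 1.60355307e-03] [-0.04512572  0.29311432 -0.74494084] 0.6887963778079347 [-3.30586258e-01  1.36445781e-01  2.06295061e+00  7.45270602e-06
  9.40469028e-01  1.81356701e-02]
```

View pics/wrist2.png

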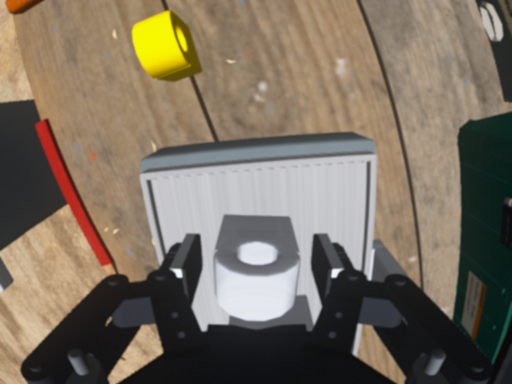

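The wrist view shows the middle lug upright between the open pads, bore at (257,255) and sides parallel to the pads. The yellow look-alike is well clear at (165,45). I'll close and lift.

play_rows(steps=[0,0,0,0,0,0,0,0,0,0,0,0,0,0,0,0,0,0,0,0,0,0,0,0,0,0,0,0], jaw=255, grip_force=40)

```text
time: 3.22
tool_pos: [0.506, -0.1475, 0.0932]
tcp_rot: [-2.573, -1.802, 0.0]
wrist_force: [0.7, -0.6, -0.3]
width: 0.443
grip_force: 43.6
```

play_rows(steps=[0,0,-0.01,0,0,0,-0.03,0,0,0,-0.06,0,0,0,-0.1,0,0,0,-0.12,0,0.03,0,-0.12,0,0.03,0,-0.12,0,0.03,0,-0.12,0,0.03,0,-0.12,0])

```text
time: 4.35
tool_pos: [0.5157, -0.1197, 0.2129]
tcp_rot: [-2.573, -1.801, 0.001]
wrist_force: [0.2, -0.3, -1.3]
width: 0.439
grip_force: 43.5
```

Run:
```python
from workcell import bot
import cv2,numpy as np
for n in ["scene","side","wrist"]:
    c=bot.read_camera(n); cv2.imwrite(f"pics/{n}3.png",c["pixels"]); np.savez(f"{n}3.npz",**c)
s=bot.read_state(); print(s["time"],s["tool_pos"],s["tcp_rot"],s["wrist_force"],s["width"],s["grip_force"])
w=cv2.imread("pics/wrist3.png");S=cv2.imread("pics/scene3.png");D=cv2.imread("pics/side3.png")
z=lambda i,k:cv2.resize(i,None,fx=k,fy=k,interpolation=cv2.INTER_CUBIC)
o=np.zeros((600,800,3),np.uint8)
o[:384,:512]=w
C=z(S[212:244,315:347],9);o[:288,512:]=C
E=z(D[172:204,268:300],9);o[300:588,512:]=E
A=z(S[140:240,260:360],2.1);o[388:598,:210]=A
B=z(D[130:230,250:350],2.1);o[388:598,220:430]=B
cv2.imwrite("pics/c4.png",o)
```

```text
4.5 [ 0.51595288 -0.11969607  0.21301421] [-2.57360430e+00 -1.80098167e+00  7.45077461e-04] [ 0.94451176 -0.69770432 -1.20178681] 0.4376283454636394 43.45936059951782
```

View pics/c4.png

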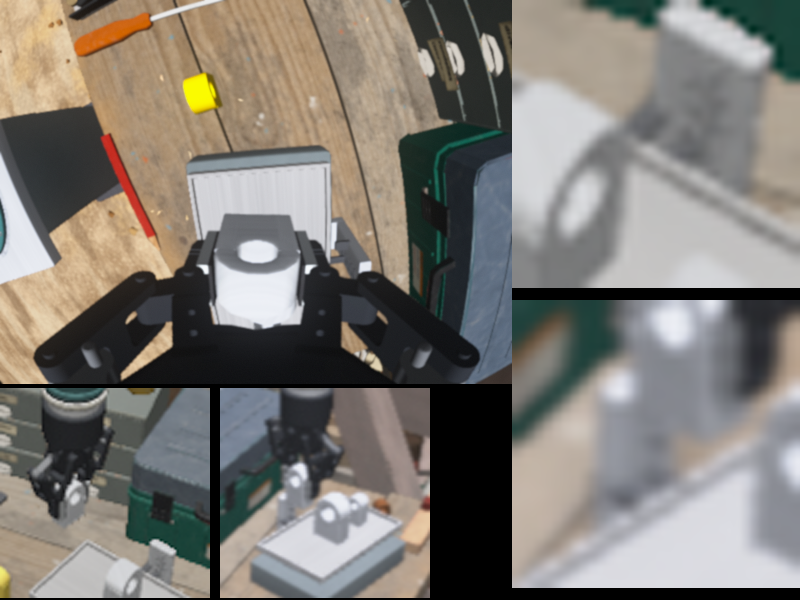

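The lug is lifted and vertical in the grip; the wrist force shows −1.2 N, which fits 130 g. The large and small lugs are still on the pan. In the scene crop the pointer and tab now meet at about (330,225). I'll check the level in numbers.

Run:
```python
from h import *
S,W1,W3=load("scene0"),load("wrist1"),load("wrist3")
for z in (.06,.065,.07,.075,.08,.085): print(z,"ptr S",proj(S,[.572,-.2265,z]).round(1),"W1",proj(W1,[.572,-.2265,z]).round(1),"W3",proj(W3,[.572,-.2265,z]).round(1),"tab(.569,-.209) S",proj(S,[.569,-.209,z]).round(1),"W1",proj(W1,[.569,-.209,z]).round(1),"W3",proj(W3,[.569,-.209,z]).round(1))
g=lambda n:cv2.cvtColor(cv2.imread(f"pics/{n}.png"),6)
np.set_printoptions(linewidth=220)
print(g("scene0")[219:234,323:340]);print(g("scene3")[219:234,323:340])
print(g("wrist1")[200:228,280:308]);print(g("wrist3")[212:252,328:350])
```

```text
0.06 ptr S [332.4 231.3] W1 [292.9 217.9] W3 [338.7 249.5] tab(.569,-.209) S [326.3 230.1] W1 [291.  203.7] W3 [332.4 237.3]
0.065 ptr S [332.5 230.1] W1 [293.5 219.6] W3 [339.8 251.7] tab(.569,-.209) S [326.4 228.9] W1 [291.5 205.2] W3 [333.5 239.4]
0.07 ptr S [332.7 228.9] W1 [294.  221.4] W3 [340.9 254. ] tab(.569,-.209) S [326.6 227.7] W1 [292.  206.8] W3 [334.6 241.6]
0.075 ptr S [332.9 227.7] W1 [294.5 223.2] W3 [342.1 256.4] tab(.569,-.209) S [326.7 226.5] W1 [292.5 208.5] W3 [335.8 243.8]
0.08 ptr S [333.  226.5] W1 [295.  225.1] W3 [343.3 258.8] tab(.569,-.209) S [326.9 225.3] W1 [293.1 210.2] W3 [336.9 246.1]
0.085 ptr S [333.2 225.3] W1 [295.6 227. ] W3 [344.5 261.2] tab(.569,-.209) S [327.  224.1] W1 [293.6 211.9] W3 [338.1 248.5]
[[162 163 164 162 160 160 161 154 135 131 130 128 126 130 131 130 135]
 [161 164 167 165 163 162 160 148 137 130 129 126 121 123 117 121 130]
 [162 163 164 163 160 159 155 141 134 129 125 116 114 116 112 122 130]
 [163 164 164 164 162 158 148 128 132 129 127 125 122 114 116 126 130]
 [160 163 163 161 160 152 128 116 129 129 126 120 121 115 109 1
[... 7946 characters left out ...]
5 107  89  94  96  96  97  96  97  97  97  97  97  97  96  98]
 [207 204 200 220 234 226 172 106  90  96  97  97  97  96  97  97  97  98  96  95  95  96]
 [207 203 200 222 234 226 171 106  91  95  96  96  97  96  96  96  96  97  95  95  93  92]
 [207 203 200 222 234 224 169 104  91  95  96  96  95  95  96  96  95  96  96  93  91  92]
 [208 203 195 210 221 209 160 106  93  95  96  95  96  95  95  96  95  95  94  93  90  90]
 [207 201 182 181 184 175 148 114 102  99  97  95  93  93  93  93  93  92  91  90  88  87]
 [207 199 172 158 156 155 147 133 122 111  98  93  89  88  86  89  88  87  88  87  86  88]
 [207 200 168 154 156 154 153 151 144 128 106  91  85  82  82  87  86  85  86  86  85  85]]
```

Run:
```python
from h import *
g=lambda n:cv2.cvtColor(cv2.imread(f"pics/{n}.png"),6)
def asc(a,r0):
    for i,r in enumerate(a): print(r0+i,"".join("#" if v<78 else "+" if v<92 else "-" if v<112 else ":" if v<150 else "." if v<200 else " " for v in r))
print("W1 280-312");asc(g("wrist1")[194:240,272:316],194)
print("W3 316-360");asc(g("wrist3")[220:275,316:366],220)
S,W1,W3=load("scene0"),load("wrist1"),load("wrist3")
X,e=tri([(W1,[291.6,207]),(W3,[334.6,240.3]),(S,[326.7,226.7])]);print("tab corner",X.round(4),e)
X,e=tri([(W1,[291.6,207]),(W3,[334.6,240.3])]);print("tab corner w",X.round(4),e)
```

```text
W1 280-312
194            .........::::::::::::::..:::...::
195            ..............:::---:::...::..:::
196           .... ......    ..:----:::.....::::
197           .... .....      .:-----:::....::::
198           .... .....     .:-------::::::::::
199          .... ......     .:-------::::::::::
200          .... .....      .--------::::::::::
201          .... .....     .:---------:::::::::
202          ... ......     .:---------:::::.:::
203         .... .....      .-----------:::..:::
204         .... .....     .:-----------:::..:::
205         ..........     .:------------::...::
206        .... ......  ..::-++----------::...::
207        .......:..   :--++++++--------::...::
208        .......:..  .:-++++++++++------::...:
209       ...........  .:-----++++++++----::...:
210       .......:..   :---------++++------:..::
211       .......:..  .:-------------------::..:
212      ........:..  .:--------------------::.:
213      .......:..   .:--------------------::::
214      ......::..   .:---------------------:::
215     ......::::.    .:--------------------:::
216     ...
[... 3614 characters left out ...]
-:::::::.....:-++++##+++++++-.      
265 :+############-::..........::-++#+++++++++-.      
266 -##############-::.........::-++++++++++++-.      
267 ################+-::........::-+#+++++++++-.      
268 ##################+-::......::-+#++++##+++:.      
269 ####################-::.....::-+##+++##+++:.      
270 #####################+::.....::-+#++++++++:.      
271 ######################-:.....::-+++++#+++-:.  ..::
272 ######################+:.....:::-++##+++++:..:-###
273 #######################:.....:::-+###++++++--#####
274 #######################-:....::::-+###+++#########
tab corner [ 0.569  -0.2082  0.0706] 0.824344620481611
tab corner w [ 0.5699 -0.2124  0.0617] 0.25962650461769954
```

Run:
```python
from h import *
W1,W3,S=load("wrist1"),load("wrist3"),load("scene0")
t=tri([(W1,[291.5,209.5]),(W3,[335,243])]);print("tab",t[0].round(4),t[1])
f=lambda X:np.concatenate([proj(W1,X)-[291.5,218.3],proj(W3,X+[0,0,.01274])-[343.5,258]])
s=least_squares(f,[.57,-.22,.06]);print("ptr before",s.x.round(4),s.fun.round(2),"after z",s.x[2]+.0127)
# relation in W3 alone assuming pan-frame geometry: tip line along pan y axis
u=np.array([.26,.966,0])
for z in (.060,.066,.072,.078,.084):
    a=np.r_[onplane(W3,(335,243),z),z]; b=np.r_[onplane(W3,(343.5,258),z),z]; print(z,a.round(4),b.round(4),"tip offset along normal mm",1e3*(b-a)@[.966,-.26,0],"tangent",1e3*(b-a)@u)
```

```text
tab [ 0.5695 -0.2146  0.0637] 0.11034784167009093
ptr before [ 0.5704 -0.2221  0.072 ] [ 1.47  0.2  -1.36  0.22] after z 0.08467686585213385
0.06 [ 0.57   -0.2169  0.06  ] [ 0.5748 -0.2395  0.06  ] tip offset along normal mm 10.513318914058887 tangent -20.535330381659538
0.066 [ 0.5694 -0.2133  0.066 ] [ 0.5741 -0.2353  0.066 ] tip offset along normal mm 10.286558394397742 tangent -20.09240629395462
0.072 [ 0.5688 -0.2096  0.072 ] [ 0.5734 -0.2312  0.072 ] tip offset along normal mm 10.059797874736534 tangent -19.649482206249893
0.078 [ 0.5682 -0.206   0.078 ] [ 0.5727 -0.2271  0.078 ] tip offset along normal mm 9.833037355075282 tangent -19.206558118545004
0.084 [ 0.5675 -0.2023  0.084 ] [ 0.5719 -0.2229  0.084 ] tip offset along normal mm 9.606276835414151 tangent -18.76363403084014
```

Run:
```python
from h import *
W0,W1,W3,S,D=[load(n) for n in ("wrist0","wrist1","wrist3","scene0","side0")]
print("pencil W0",[onplane(W0,p,.003).round(3).tolist() for p in [(47,178),(68,257)]],"W1",[onplane(W1,p,.003).round(3).tolist() for p in [(122,50),(126,152)]],"S",[onplane(S,p,.003).round(3).tolist() for p in [(235,274),(280,291)]])
# profile of scene along direction -x at y=+0.05,+.1,+.0 ; color print
s=cv2.imread("pics/scene0.png")
for y in (.02,.08):
  print("y",y)
  for x in np.arange(.30,.50,.01):
    u=proj(S,[x,y,0]).round().astype(int); print(round(x,2),u.tolist(),s[u[1],u[0]].tolist(), end="; ")
# cabinet corners: scene/side matching
print()
for n,a,b in [("cab top near corner",(243,140),(176,207)),("toolbox lid near corner",(322,190),(225,170))]:
  X,e=tri([(S,a),(D,b)]);print(n,X.round(3),e)
```

```text
pencil W0 [[0.348, -0.023], [0.355, -0.161]] W1 [[0.355, -0.02], [0.354, -0.158]] S [[0.355, -0.02], [0.356, -0.157]]
y 0.02
0.3 [213, 284] [120, 141, 160]; 0.31 [215, 282] [125, 147, 164]; 0.32 [217, 279] [125, 145, 163]; 0.33 [218, 276] [73, 91, 106]; 0.34 [220, 274] [72, 90, 105]; 0.35 [222, 271] [93, 113, 131]; 0.36 [223, 269] [127, 154, 176]; 0.37 [225, 266] [122, 149, 169]; 0.38 [227, 264] [125, 150, 170]; 0.39 [228, 261] [129, 149, 165]; 0.4 [230, 259] [128, 146, 161]; 0.41 [232, 256] [123, 139, 152]; 0.42 [233, 254] [131, 149, 164]; 0.43 [235, 251] [129, 148, 163]; 0.44 [236, 249] [130, 148, 163]; 0.45 [238, 247] [132, 152, 168]; 0.46 [240, 244] [122, 142, 159]; 0.47 [241, 242] [132, 151, 167]; 0.48 [243, 240] [116, 136, 153]; 0.49 [244, 238] [119, 139, 156]; y 0.08
0.3 [194, 277] [126, 149, 167]; 0.31 [196, 274] [120, 143, 162]; 0.32 [198, 272] [127, 150, 168]; 0.33 [200, 269] [74, 89, 103]; 0.34 [202, 266] [75, 94, 109]; 0.35 [203, 264] [83, 102, 120]; 0.36 [205, 262] [125, 151, 172]; 0.37 [207, 259] [123, 145, 163]; 0.38 [209, 257] [130, 152, 169]; 0.39 [210, 254] [126, 146, 163]; 0.4 [212, 252] [129, 147, 162]; 0.41 [214, 250] [126, 142, 156]; 0.42 [215, 247] [128, 148, 164]; 0.43 [217, 245] [126, 147, 163]; 0.44 [219, 243] [126, 147, 163]; 0.45 [220, 240] [131, 150, 167]; 0.46 [222, 238] [119, 139, 155]; 0.47 [224, 236] [126, 148, 164]; 0.48 [225, 234] [126, 146, 162]; 0.49 [227, 231] [104, 124, 141]; 
cab top near corner [0.745 0.143 0.169] 2.766382316204954
toolbox lid near corner [ 0.731 -0.15   0.108] 11.468851119778407
```

play_rows(steps=[0.012,0.012,-0.007,0.153,0.025,0.024,-0.014,0.305,0.037,0.036,-0.021,0.458,0.049,0.048,-0.028,0.611,0.062,0.06,-0.035,0.764,0.074,0.072,-0.042,0.916,0.086,0.084,-0.049,1.069,0.099,0.096,-0.057,1.222,0.099,0.096,-0.057,1.222,0.099,0.096,-0.057,1.222])

```text
time: 5.75
tool_pos: [0.6396, -0.0595, 0.2696]
tcp_rot: [3.141, 0.003, -0.002]
wrist_force: [-1.1, -0.8, -2.6]
width: 0.441
grip_force: 43.4
```

Run:
```python
from workcell import bot
import cv2,numpy as np
c=bot.read_camera("wrist"); cv2.imwrite("pics/wrist4.png",c["pixels"]); np.savez("wrist4.npz",**c)
s=bot.read_state(); print(s["time"],s["tool_pos"],s["tcp_rot"],s["wrist_force"],s["q"])
print(-c["R"].T@c["t"])
w=c["pixels"]
for n in ["scene","side"]:
    c=bot.read_camera(n); cv2.imwrite(f"pics/{n}4.png",c["pixels"]); np.savez(f"{n}4.npz",**c)
z=lambda i,k:cv2.resize(i,None,fx=k,fy=k,interpolation=cv2.INTER_CUBIC)
S=cv2.imread("pics/scene4.png");D=cv2.imread("pics/side4.png")
o=np.zeros((600,800,3),np.uint8);o[:384,:512]=w
o[:300,512:]=z(S[100:200,235:331],3);o[300:600,512:]=z(D[150:250,150:246],3)
o[384:594,:210]=z(S[95:165,235:305],3);o[384:594,220:430]=z(cv2.imread("pics/side3.png")[155:225,165:235],3)
cv2.imwrite("pics/c5.png",o)
```

```text
5.8 [ 0.63942054 -0.05951606  0.26953029] [ 3.14153948e+00  2.17152204e-03 -2.54399335e-03] [-0.03117318  0.03671367 -0.49605666] [-1.31458110e-01  1.91475494e-01  1.65269750e+00 -2.74419382e-04
  1.29901836e+00  1.43802964e+00]
[ 0.71577202 -0.05923869  0.3947193 ]
```

View pics/c5.png

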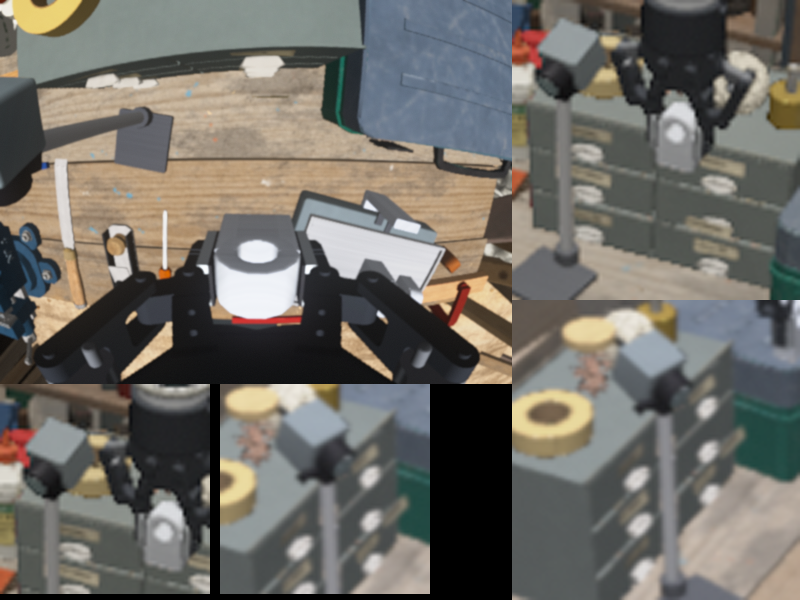

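Run:
```python
from h import *
W0,W4,S,D=[load(n) for n in ("wrist0","wrist4","scene0","side0")]
for p in [(122,107),(172,117),(165,172),(115,160),(145,117)]: print("foot",onplane(W4,p,.004).round(4))
X,e=tri([(S,(248.5,126.5)),(D,(206.3,181.5))]);print("lens s+d",X.round(4),e)
X,e=tri([(S,(248.5,126.5)),(D,(206.3,181.5)),(W0,(240,50))]);print("lens s+d+w",X.round(4),e)
for p in [(236,50),(240,50)]: print("lens W0",onplane(W0,p,.26).round(4))
print("box pts W0",[onplane(W0,p,.3).round(4).tolist() for p in [(287,122),(432,160),(463,5)]])
for z in (.15,.16,.17,.18):
  for p in [(60,82),(150,66),(250,53),(340,47)]:
    q=np.r_[onplane(W4,p,z),z]; s=proj(S,q); d=proj(D,q)
    print(z,q.round(3),"scene err",round(s[1]-(133.3+.388*(s[0]-242.7)),1),"side err",round(d[1]-(212.3-(47.3/44.4)*(d[0]-178.3)),1))
# refine edge in wrist4 from gradient
g=cv2.cvtColor(cv2.imread("pics/wrist4.png"),6).astype(int)
for c in (120,200,230,290,310): print(c,[int(v) for v in g[36:76:2,c]])
```

```text
foot [0.7104 0.1272]
foot [0.6922 0.0534]
foot [0.616  0.0682]
foot [0.6349 0.1453]
foot [0.6941 0.0926]
lens s+d [0.6775 0.0934 0.2615] 1.62134775727543
lens s+d+w [0.6679 0.0942 0.2663] 2.4329732496778433
lens W0 [0.666  0.0953]
lens W0 [0.6674 0.0952]
box pts W0 [[0.681, 0.0711], [0.7229, 0.0626], [0.7328, 0.1094]]
0.15 [0.743 0.125 0.15 ] scene err 8.0 side err 3.4
0.15 [0.746 0.03  0.15 ] scene err 4.4 side err 5.4
0.15 [ 0.753 -0.054  0.15 ] scene err 0.2 side err 5.5
0.15 [ 0.761 -0.128  0.15 ] scene err -4.2 side err 4.7
0.16 [0.742 0.118 0.16 ] scene err 5.5 side err 1.1
0.16 [0.745 0.026 0.16 ] scene err 2.0 side err 3.1
0.16 [ 0.751 -0.054  0.16 ] scene err -2.1 side err 3.3
0.16 [ 0.759 -0.125  0.16 ] scene err -6.3 side err 2.6
0.17 [0.741 0.11  0.17 ] scene err 3.1 side err -1.2
0.17 [0.743 0.023 0.17 ] scene err -0.4 side err 0.8
0.17 [ 0.75  -0.055  0.17 ] scene err -4.4 side err 1.1
0.17 [ 0.757 -0.123  0.17 ] scene err -8.5 side err 0.5
0.18 [0.74  0.103 0.18 ] scene err 0.5 side err -3.5
0.18 [0.742 0.019 0.18 ] scene err -2.8 side err -1.5
0.18 [ 0.748 -0.055  0.18 ] scene err -6.7 side err -1.1
0.18 [ 0.755 -0.12   0.18 ] scene err -10.6 side err -1.6
120 [142, 142, 142, 142, 143, 143, 141, 144, 143, 144, 144, 143, 142, 132, 76, 54, 56, 55, 63, 66]
200 [140, 140, 140, 142, 141, 142, 143, 139, 83, 53, 53, 54, 55, 68, 56, 54, 62, 64, 86, 152]
230 [144, 143, 146, 145, 143, 142, 126, 63, 61, 64, 57, 62, 65, 56, 57, 74, 56, 107, 184, 177]
290 [142, 142, 143, 144, 143, 103, 55, 80, 102, 104, 88, 61, 54, 59, 68, 55, 108, 155, 153, 152]
310 [140, 142, 142, 142, 142, 99, 54, 53, 53, 53, 69, 54, 53, 58, 62, 55, 120, 167, 157, 149]
```

play_rows(steps=[0.02,-0.003,0.0,-0.02,0.045,-0.007,0.02,-0.045,0.065,-0.01,0.05,-0.068,0.075,-0.01,0.07,-0.068,0.075,-0.01,0.08,-0.068,0.075,-0.01,0.08,-0.068,0.075,-0.01,0.08,-0.068])

```text
time: 6.78
tool_pos: [0.7155, -0.0493, 0.1918]
tcp_rot: [3.139, 0.106, 0.003]
wrist_force: [-0.3, -0.6, -0.5]
width: 0.44
grip_force: 43.5
```

Run:
```python
from workcell import bot
from h import *
c=bot.read_camera("wrist"); cv2.imwrite("pics/wrist5.png",c["pixels"]); np.savez("wrist5.npz",**c)
s=bot.read_state(); print(s["time"],s["tool_pos"],s["tcp_rot"],s["wrist_force"])
W4,W5=load("wrist4"),load("wrist5");print(-W5["R"].T@W5["t"])
g=cv2.cvtColor(c["pixels"],6).astype(int)
def edge(g,col,a,b):
    d=cv2.GaussianBlur(g.astype(np.float32),(1,5),0)[a:b,col];return a+.5+np.argmin(np.diff(d))
g4=cv2.cvtColor(cv2.imread("pics/wrist4.png"),6).astype(int)
for cc in (180,220,250,280,310): print(cc,"W4",edge(g4,cc,36,76),"W5",[int(v) for v in g[20:200:6,cc]])
for z in (.155,.16,.165,.17,.175):
    q=np.r_[onplane(W4,(230,48.5),z),z];print(z,q.round(4),proj(W5,q).round(1), "bottom/shadow?")
```

```text
6.825 [ 0.71572522 -0.04936876  0.19204874] [3.13942594 0.10610999 0.00372085] [-0.22062653  0.6301304  -0.51333454]
[ 0.79110081 -0.04408313  0.31715805]
180 W4 53.5 W5 [152, 151, 153, 153, 152, 151, 152, 155, 154, 154, 154, 153, 152, 153, 153, 151, 151, 151, 151, 149, 151, 152, 150, 151, 151, 148, 143, 182, 189, 186]
220 W4 49.5 W5 [235, 236, 225, 189, 237, 215, 180, 155, 154, 153, 154, 155, 154, 154, 153, 153, 153, 152, 153, 152, 151, 150, 149, 149, 152, 153, 134, 196, 180, 179]
250 W4 47.5 W5 [234, 144, 240, 236, 161, 234, 220, 230, 225, 155, 156, 154, 154, 153, 153, 152, 152, 151, 150, 149, 149, 149, 152, 152, 154, 153, 131, 182, 178, 98]
280 W4 65.5 W5 [231, 235, 197, 230, 229, 229, 219, 207, 162, 155, 155, 156, 153, 153, 153, 153, 154, 153, 151, 152, 152, 151, 151, 152, 150, 152, 110, 181, 175, 160]
310 W4 46.5 W5 [239, 239, 240, 232, 149, 234, 230, 170, 154, 154, 155, 154, 154, 153, 153, 153, 153, 154, 153, 152, 152, 152, 152, 152, 153, 152, 91, 177, 163, 166]
0.155 [ 0.7557 -0.0384  0.155 ] [241.7 161.4] bottom/shadow?
0.16 [ 0.7549 -0.0389  0.16  ] [242.  164.8] bottom/shadow?
0.165 [ 0.7541 -0.0393  0.165 ] [242.3 168.5] bottom/shadow?
0.17 [ 0.7532 -0.0397  0.17  ] [242.6 172.5] bottom/shadow?
0.175 [ 0.7524 -0.0402  0.175 ] [243.  176.6] bottom/shadow?
```

play_rows(steps=[0.0,0,-0.0035,0,0.01,0,-0.0035,0,0.018,0,-0.0035,0,0.022,0,-0.0035,0,0.022,0,-0.0035,0], grip_force=20)

```text
time: 7.45
tool_pos: [0.7376, -0.0475, 0.1933]
tcp_rot: [-3.14, -0.107, 0.001]
wrist_force: [-0.5, -0.4, -2.0]
width: 0.44
grip_force: 43.5
```

play_rows(steps=[0.002,0,0,0,0.004,0,0,0,0.006,0,0,0,0.006,0,0,0])

```text
time: 7.95
tool_pos: [0.7403, -0.0474, 0.1936]
tcp_rot: [-3.14, -0.107, 0.011]
wrist_force: [-8.2, -0.6, 3.3]
width: 0.44
grip_force: 43.8
```

Run:
```python
from workcell import bot
from h import *
c=bot.read_camera("wrist"); cv2.imwrite("pics/wrist6.png",c["pixels"]); np.savez("wrist6.npz",**c)
s=bot.read_state(); print(s["time"],s["tool_pos"],s["wrist_force"],s["torque"],s["width"],s["grip_force"])
# bore/lug change: compare with wrist5
a=cv2.imread("pics/wrist5.png");b=c["pixels"]
for n,i in (("5",a),("6",b)):
    g=cv2.cvtColor(i,6).astype(int); print(n,"col257 rows200-325",[int(v) for v in g[200:325:5,257]])
```

```text
8.0 [ 0.74035031 -0.04737841  0.19354804] [-8.1551246   0.17931427  3.84783391] [0.05260888 1.48399782 0.05081702] 0.43934928014354113 43.8119637966156
5 col257 rows200-325 [164, 161, 145, 109, 107, 107, 103, 107, 210, 244, 242, 244, 245, 114, 120, 242, 245, 244, 245, 247, 247, 246, 246, 246, 155]
6 col257 rows200-325 [141, 141, 142, 141, 66, 130, 96, 100, 196, 238, 235, 237, 239, 104, 112, 235, 239, 238, 239, 241, 241, 239, 240, 241, 154]
```

play_rows(steps=[0.0,0,0,0,0.002,0,0,0,0.002,0,0,0], grip_force=20, jaw=255)

```text
time: 8.38
tool_pos: [0.7405, -0.0474, 0.1936]
tcp_rot: [-3.14, -0.107, 0.018]
wrist_force: [-14.0, -1.1, 7.0]
width: 0.442
grip_force: 44.1
```

play_rows(steps=[0.001,0,0,0,0.002,0,0,0,0.002,0,0,0])

```text
time: 8.75
tool_pos: [0.7408, -0.0474, 0.1937]
tcp_rot: [-3.139, -0.107, 0.024]
wrist_force: [-19.9, -0.1, 8.9]
width: 0.436
grip_force: 44.4
```

play_rows(steps=[0.001,0,0,0,0.002,0,0,0,0.002,0,0,0])

```text
time: 9.12
tool_pos: [0.7411, -0.0474, 0.1937]
tcp_rot: [-3.139, -0.106, 0.03]
wrist_force: [-24.9, -1.1, 10.9]
width: 0.443
grip_force: 42.5
```

play_rows(steps=[-0.004,0,0,0,-0.004,0,0,0,-0.004,0,0,0], grip_force=20, jaw=180)

```text
time: 9.5
tool_pos: [0.7408, -0.0474, 0.1936]
tcp_rot: [-3.14, -0.106, 0.016]
wrist_force: [-14.0, -1.1, 6.0]
width: 0.438
grip_force: 41.6
```

play_rows(steps=[0,0,0,0,0,0,0,0], grip_force=20, jaw=155)

```text
time: 9.75
tool_pos: [0.7408, -0.0475, 0.1937]
tcp_rot: [-3.14, -0.106, 0.016]
wrist_force: [-13.6, -0.1, 6.0]
width: 0.435
grip_force: 41.6
```

play_rows(steps=[-0.04,0,0,0,-0.08,-0.01,0,0,-0.12,-0.0275,0,0,-0.1385,-0.0275,0.04,0,-0.1385,-0.0275,0.09,0,-0.1385,-0.0275,0.13,0,-0.1385,-0.0275,0.15,0,-0.1385,-0.0275,0.156,0,-0.1385,-0.0275,0.156,0])

```text
time: 10.88
tool_pos: [0.6063, -0.0291, 0.0387]
tcp_rot: [3.14, 0.106, 0.003]
wrist_force: [-0.2, 0.2, -1.1]
width: 0.438
grip_force: 40.9
```

play_rows(steps=[0,0,0.003,0,0,0,0.006,0,0,0,0.008,0,0,0,0.008,0])

```text
time: 11.38
tool_pos: [0.6057, -0.0291, 0.0309]
tcp_rot: [3.14, 0.106, 0.001]
wrist_force: [-2.5, 0.1, 4.5]
width: 0.437
grip_force: 41.5
```

play_rows(steps=[0,0,0,0,0,0,-0.001,0,0,0,-0.001,0,0,0,-0.001,0], jaw=115, grip_force=20)

```text
time: 11.88
tool_pos: [0.6052, -0.029, 0.0307]
tcp_rot: [-3.14, -0.106, 0.0]
wrist_force: [0.0, 0.8, -0.4]
width: 0.546
grip_force: 0.0
```

play_rows(steps=[0,0,0,0,0,0,0,0,0,0,0,0,0,0,0,0], jaw=255, grip_force=20)

```text
time: 12.38
tool_pos: [0.6053, -0.0291, 0.0308]
tcp_rot: [3.14, 0.106, 0.0]
wrist_force: [0.9, 0.4, -0.6]
width: 0.443
grip_force: 20.7
```

play_rows(steps=[0,0,-0.02,0,0,0,-0.06,0,0,0,-0.11,0,0,0,-0.15,0,0.03,0.01,-0.167,0,0.08,0.02,-0.167,0,0.11,0.0275,-0.167,0,0.12,0.0275,-0.167,0,0.12,0.0275,-0.167,0])

```text
time: 13.5
tool_pos: [0.7265, -0.0481, 0.1979]
tcp_rot: [-3.14, -0.107, 0.001]
wrist_force: [0.2, 0.2, -1.9]
width: 0.44
grip_force: 20.5
```

play_rows(steps=[0.004,0,0,0,0.008,0,0,0,0.012,0,0,0,0.016,0,0,0,0.016,0,0,0])

```text
time: 14.12
tool_pos: [0.7406, -0.0473, 0.1977]
tcp_rot: [-3.14, -0.106, 0.009]
wrist_force: [-7.2, -0.8, 1.3]
width: 0.441
grip_force: 19.9
```

play_rows(steps=[0.001,0,0,0,0.002,0,0,0,0.003,0,0,0,0.003,0,0,0])

```text
time: 14.62
tool_pos: [0.7422, -0.0472, 0.1977]
tcp_rot: [-3.14, -0.106, 0.014]
wrist_force: [-11.0, -0.6, 4.1]
width: 0.437
grip_force: 19.9
```

play_rows(steps=[0.001,0,0,0,0.002,0,0,0,0.003,0,0,0,0.003,0,0,0])

```text
time: 15.12
tool_pos: [0.7455, -0.047, 0.1981]
tcp_rot: [-3.14, -0.106, 0.012]
wrist_force: [-10.8, -0.5, 5.5]
width: 0.446
grip_force: 20.1
```

play_rows(steps=[0.001,0,0,0,0.002,0,0,0,0.0035,0,0,0,0.0035,0,0,0])

```text
time: 15.62
tool_pos: [0.7494, -0.0468, 0.1982]
tcp_rot: [-3.14, -0.106, 0.011]
wrist_force: [-10.3, 0.1, 6.0]
width: 0.442
grip_force: 20.2
```

play_rows(steps=[-0.01,0,0,0,-0.03,0,0,0,-0.06,0,0,0,-0.1,0,0,0,-0.12,0,0,0,-0.12,0,0,0])

```text
time: 16.38
tool_pos: [0.6314, -0.0548, 0.1979]
tcp_rot: [-3.14, -0.106, -0.0]
wrist_force: [0.5, -0.8, -1.4]
width: 0.442
grip_force: 20.6
```

Run:
```python
from workcell import bot
from h import *
for n in ["scene","side","wrist"]:
    c=bot.read_camera(n); cv2.imwrite(f"pics/{n}7.png",c["pixels"]); np.savez(f"{n}7.npz",**c)
s=bot.read_state(); print(s["time"],s["tool_pos"],s["tcp_rot"],s["wrist_force"],s["width"],s["grip_force"])
def asc(a,r0):
    for i,r in enumerate(a): print(r0+2*i,"".join("#" if v<70 else "+" if v<100 else "-" if v<130 else ":" if v<165 else "." if v<215 else " " for v in r))
for n in ("wrist4","wrist7"):
    g=cv2.cvtColor(cv2.imread(f"pics/{n}.png"),6);print(n);asc(g[200:340:3,205:312:2],200)
```

```text
16.525 [ 0.63353683 -0.05474622  0.19820325] [3.13964993e+00 1.06484853e-01 2.67980610e-03] [ 0.85933431 -0.36007029 -0.72750208] 0.44283177767728493 20.612421333789825
wrist4
200 ........::::::::.........::...:...............:+#+-:::
202 ::::...:::::::::::...::::::.::::..::::::::::::+#+-::::
204 ::::::::::::::::::::::::..........::.:::.....:##+:::::
206 :::::::::::::::::::::::::::::::::::::::::...:+#+-:::::
208 :.......:::::...::::::::::::::::::::::::::::-##+::::::
210 :::::::::----------------------------------:+#+-::::--
212 :::::::::-----------------------------------##+:::::-.
214 :::::::::----------------------------------+#+-::::-: 
216 ::::::::------------------------------------++:::::-. 
218 ::::::::------------------------------------+-::::-:  
220 ::---------------+-+-++-++-+-+++-++-----------:::--.  
222 :-++++#+-------------------------------------#++++-.  
224 :++++##+-------------------------------------+#++++:  
226 -++++#+-----------------:::::-----------------#+++++:.
228 +++++#+-----------::.          ..:------------+#+++++#
230 ++++##-----------:                .
[... 3928 characters left out ...]
.:                                       ...::.####
272 ###..                                      ...  .-####
274 ###:::.....                              .-:.   .+####
276 ###-::::::::..                         .:--.    .#####
278 ###+::::::::..::....            .:..::::--.     .#####
280 ####::::::..:::::::::::::::::::::::::::-+.     .-#####
282 ####-:::::::::::::::::::::::::::::::::-+:.......######
284 ################+--::::::::::::::--++#################
286 #######################++--++#########################
288 ######################################################
290 ######################################################
292 ######################################################
```

```bash
cat > tilt.py <<'E'
from h import *
W4=load("wrist4")
# camera in tool frame (tool x,y,z) from W4: tool at rest, psi=90deg
Rt=Ro.from_rotvec([3.14154,.00217,-.00254]).as_matrix();pt=np.array([.63942,-.05952,.26953])
C=dict(W4);C["R"]=W4["R"]@Rt;C["t"]=W4["R"]@pt+W4["t"]
def model(p):
    th,dx,h=p  # head leans to +tool x by th; axis at (dx,0,-.002) tool
    out=[]
    for z in (0,.034,.052,.062):      # foot edge, bore edges, head top on the +x face
        a,b=.012,z-h                 # offset along bore, up
        X=np.array([dx+a*np.cos(th)+b*np.sin(th),0,-.002-(-a*np.sin(th)+b*np.cos(th))])
        out.append(proj(C,X)[1])
    return np.array(out)
def fit(rows):
    s=least_squares(lambda p:model(p)-rows,[0,0,.032],x_scale=[.1,.003,.003]);return s.x,s.fun
def rows(fn,col=256,dbg=False):
    g=cv2.GaussianBlur(cv2.cvtColor(cv2.imread(fn),6),(3,1),0)[:,col-2:col+3].mean(1);return g
E
python3 - <<'E'
from tilt import *
print("model 0/10/20",[model([np.radians(a),0,.033]).round(1).tolist() for a in (0,10,20)])
for f in ("4","7"): print(f,rows(f"pics/wrist{f}.png")[205:300].astype(int).tolist())
E
```

```text
model 0/10/20 [[213.6, 241.4, 261.7, 275.4], [222.0, 239.4, 252.3, 261.2], [231.0, 238.1, 243.4, 247.0]]
4 [173, 170, 160, 154, 154, 157, 157, 150, 136, 116, 103, 101, 100, 101, 102, 103, 103, 103, 103, 103, 103, 103, 103, 102, 99, 100, 100, 101, 101, 102, 103, 105, 106, 115, 150, 200, 232, 239, 240, 241, 241, 241, 240, 240, 239, 239, 238, 238, 238, 239, 240, 241, 240, 241, 241, 242, 239, 212, 147, 110, 109, 110, 111, 113, 113, 116, 124, 145, 180, 220, 238, 242, 242, 243, 242, 242, 242, 241, 241, 241, 241, 242, 242, 243, 243, 242, 242, 242, 243, 244, 244, 244, 243, 243, 243]
7 [181, 176, 168, 160, 154, 154, 157, 160, 165, 167, 167, 165, 162, 158, 162, 169, 174, 177, 174, 165, 157, 156, 160, 162, 156, 132, 103, 90, 89, 91, 90, 90, 90, 90, 89, 89, 89, 90, 93, 113, 166, 220, 239, 243, 243, 243, 243, 242, 242, 242, 241, 241, 239, 225, 165, 110, 97, 98, 102, 121, 174, 227, 241, 244, 244, 244, 244, 244, 243, 243, 243, 243, 243, 243, 243, 244, 244, 245, 244, 244, 243, 244, 245, 245, 246, 245, 245, 245, 245, 245, 245, 246, 246, 245, 245]
```

Run:
```python
from tilt import *
for r in ([213.5,239,262.8,272.5],[230,244.7,259,264.7]):
    x,f=fit(np.array(r));print(np.degrees(x[0]).round(1),x[1:].round(4),f.round(2))
    x,f=(lambda s:(s.x,s.fun))(least_squares(lambda p:(model(p)-r)[:3],[0,0,.032],x_scale=[.1,.003,.003]));print(" 3pt",np.degrees(x[0]).round(1),x[1:].round(4),f.round(2))
```

```text
-0.8 [-0.0023  0.0384] [-0.37  1.63 -2.37  1.12]
 3pt 10.3 [ 0.0172 -0.019 ] [ 0. -0. -0.]
11.9 [-0.0053  0.0383] [-0.25  1.06 -1.52  0.71]
 3pt 18.9 [ 0.0076 -0.0269] [-0. -0. -0.]
```

play_rows(steps=[0.03,0,0,0,0.07,0,0,0,0.1,0,0,0,0.112,0,0,0,0.117,0,0,0,0.12,0,0,0,0.1225,0,0,0,0.125,0,0,0,0.126,0,0,0])

```text
time: 17.65
tool_pos: [0.754, -0.0464, 0.197]
tcp_rot: [-3.139, -0.106, 0.014]
wrist_force: [-9.5, -0.4, 2.2]
width: 0.44
grip_force: 20.7
```

play_rows(steps=[-0.01,0,0,0,-0.04,0,0,0,-0.08,0,0,0,-0.12,0,0,0,-0.126,0,0,0,-0.126,0,0,0])

```text
time: 18.4
tool_pos: [0.6327, -0.0549, 0.1986]
tcp_rot: [3.14, 0.106, 0.004]
wrist_force: [0.5, -0.2, -0.8]
width: 0.444
grip_force: 20.4
```

Run:
```python
from workcell import bot
from tilt import *
c=bot.read_camera("wrist"); cv2.imwrite("pics/wrist8.png",c["pixels"]); np.savez("wrist8.npz",**c)
s=bot.read_state(); print(s["time"],s["tool_pos"],s["wrist_force"],s["grip_force"])
print(rows("pics/wrist8.png")[215:275].astype(int).tolist())
```

```text
18.45 [ 0.63338786 -0.05485569  0.19862254] [-0.36132665 -0.46995553 -0.11175829] 20.403335988521576
[165, 163, 159, 159, 164, 171, 175, 175, 169, 160, 155, 156, 161, 163, 159, 149, 142, 143, 149, 157, 164, 165, 159, 147, 125, 101, 87, 85, 84, 84, 83, 85, 101, 152, 214, 238, 242, 243, 242, 242, 236, 190, 124, 93, 108, 159, 218, 240, 243, 244, 244, 244, 243, 243, 243, 242, 242, 242, 242, 243]
```

Run:
```python
from tilt import *
for n,r in (("4",[213.5,239,262.8,272.5]),("7",[230,244.7,259,264.7]),("8",[239.3,247.8,256.2,260.2])):
  for h in (.031,.033,.035):
    s=least_squares(lambda p:(model([p[0],p[1],h])-r),[0,0],x_scale=[.1,.003]);print(n,h,np.degrees(s.x[0]).round(1),s.x[1].round(4),s.fun.round(1),end=" | ")
  print()
```

```text
4 0.031 0.9 0.0014 [-0.2  1.4 -2.5  1.3] | 4 0.033 0.5 0.0005 [-0.3  1.4 -2.4  1.3] | 4 0.035 0.0 -0.0006 [-0.3  1.5 -2.4  1.2] | 
7 0.031 12.8 -0.003 [-0.2  0.9 -1.6  0.8] | 7 0.033 12.6 -0.0036 [-0.2  1.  -1.6  0.8] | 7 0.035 12.3 -0.0042 [-0.2  1.  -1.5  0.8] | 
8 0.031 19.6 -0.0053 [-0.2  0.7 -0.7  0.2] | 8 0.033 19.4 -0.0057 [-0.3  0.7 -0.6  0.2] | 8 0.035 19.3 -0.0061 [-0.3  0.7 -0.6  0.2] |
```

play_rows(steps=[-0.05,-0.02,-0.025,0,-0.1,-0.042,-0.05,-0.167,-0.1,-0.045,-0.0515,-0.334,-0.1,-0.05,-0.0515,-0.5,-0.1,-0.055,-0.0515,-0.668,-0.095,-0.062,-0.0515,-0.835,-0.09,-0.07,-0.0515,-1.0,-0.085,-0.08,-0.0515,-1.17,-0.08,-0.09,-0.0515,-1.337,-0.077,-0.0905,-0.0515,-1.503])

```text
time: 19.7
tool_pos: [0.5513, 0.0312, 0.2497]
tcp_rot: [2.214, 2.228, 0.002]
wrist_force: [0.6, -0.8, -0.7]
width: 0.443
grip_force: 20.6
```

play_rows(steps=[0,0,0,0,0,0,0,0])

```text
time: 19.95
tool_pos: [0.5502, 0.0303, 0.2494]
tcp_rot: [2.224, 2.218, 0.0]
wrist_force: [-0.2, -0.7, -1.5]
width: 0.44
grip_force: 20.6
```

Run:
```python
from workcell import bot
import cv2,numpy as np
from h import *
c=bot.read_camera("wrist"); cv2.imwrite("pics/wrist9.png",c["pixels"]); np.savez("wrist9.npz",**c)
w=c["pixels"];s=bot.read_state(); print(s["time"],s["tool_pos"],s["tcp_rot"],s["wrist_force"],s["grip_force"])
W9=load("wrist9");print(-W9["R"].T@W9["t"],proj(W9,[.667,.096,.26]),proj(W9,[.70,.09,.0]))
for n in ["scene","side"]:
    c=bot.read_camera(n); cv2.imwrite(f"pics/{n}9.png",c["pixels"]); np.savez(f"{n}9.npz",**c)
z=lambda i,k:cv2.resize(i,None,fx=k,fy=k,interpolation=cv2.INTER_CUBIC)
S=cv2.imread("pics/scene9.png");D=cv2.imread("pics/side9.png")
o=np.zeros((600,800,3),np.uint8);o[:384,:512]=w
o[:288,512:]=z(S[102:150,225:273],6);o[300:588,512:]=z(D[155:203,180:228],6)
A=z(w[110:260,400:512],1.4)
o[386:386+210,:157]=A[:210]
cv2.imwrite("pics/c9.png",o)
```

```text
20.0 [0.54993484 0.03028765 0.24931981] [2.22385803e+00 2.21885274e+00 1.95263017e-04] [-0.18135133 -0.53007644 -1.21269371] 20.562715530395508
[0.54937302 0.10733822 0.37463684] [494.25943442 140.14681538] [370.98566004 115.02718514]
```

View pics/c9.png

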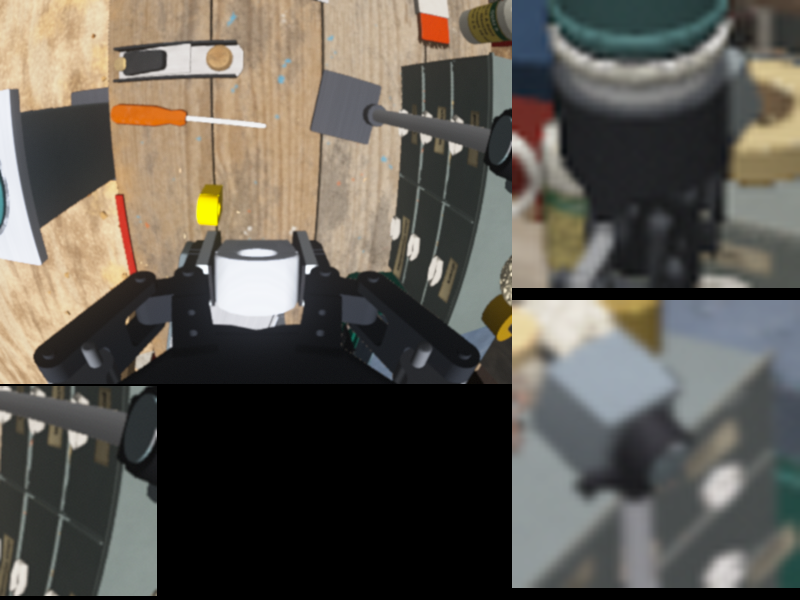

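Run:
```python
from h import *
W9,W0,S,D=[load(n) for n in ("wrist9","wrist0","scene0","side0")]
f=np.array([onplane(W9,p,.005) for p in [(325,69),(382,84),(364,143),(311,130)]]);print(f.round(4).tolist(),f.mean(0).round(4))
print("edges deg",[np.degrees(np.arctan2(*(f[b]-f[a])[::-1])).round(1) for a,b in ((3,2),(0,1),(3,0),(2,1))])
for p in [(505,141),(503,142),(507,140)]: print("lens W9",onplane(W9,p,.26).round(4))
for p in [(237,48),(237,52)]: print("top rim W0",onplane(W0,p,.277).round(4))
# model ring left extreme in W9/W0 for candidates
def ring(L,yaw):
    cx=Ro.from_euler("ZY",[yaw,-20],degrees=True).as_matrix() # x back & up? check
    x=np.array([np.cos(np.radians(20))*np.cos(np.radians(yaw)),np.cos(np.radians(20))*np.sin(np.radians(yaw)),np.sin(np.radians(20))])
    y=np.array([-np.sin(np.radians(yaw)),np.cos(np.radians(yaw)),0]);z=np.cross(x,y)
    return [L+.018*(np.cos(a)*y+np.sin(a)*z) for a in np.linspace(0,6.28,60)],x,z
for L in ([.667,.096,.26],[.675,.0955,.26],[.68,.095,.26]):
    r,x,z=ring(np.array(L),-13)
    for n,c in (("W9",W9),("W0",W0)):
        q=np.array([proj(c,p) for p in r]);print(L,n,"cols",q[:,0].min().round(),q[:,0].max().round(),"rows",q[:,1].min().round(),q[:,1].max().round(),end=" ")
    q=np.array([proj(S,p) for p in r]);d=np.array([proj(D,p) for p in r]);print("S c",q.mean(0).round(1),"D c",d.mean(0).round(1))
g=cv2.cvtColor(cv2.imread("pics/wrist9.png"),6).astype(int)
for r in (110,120,130,140,150,160,170,180): print(r,g[r,476:512:2].tolist())
```

```text
[[0.6346, 0.1456], [0.7122, 0.1322], [0.6904, 0.0529], [0.6182, 0.0677]] [0.6638 0.0996]
edges deg [np.float64(-11.6), np.float64(-9.8), np.float64(78.1), np.float64(74.6)]
lens W9 [0.6758 0.0962]
lens W9 [0.6742 0.0956]
lens W9 [0.6773 0.0969]
top rim W0 [0.6674 0.0931]
top rim W0 [0.6674 0.0918]
[0.667, 0.096, 0.26] W9 cols 478.0 513.0 rows 106.0 175.0 [0.667, 0.096, 0.26] W0 cols 214.0 258.0 rows 1.0 94.0 S c [245.4 130.1] D c [208.1 182. ]
[0.675, 0.0955, 0.26] W9 cols 488.0 522.0 rows 109.0 176.0 [0.675, 0.0955, 0.26] W0 cols 239.0 278.0 rows 2.0 95.0 S c [246.7 128.8] D c [205.7 181.1]
[0.68, 0.095, 0.26] W9 cols 493.0 528.0 rows 111.0 177.0 [0.68, 0.095, 0.26] W0 cols 254.0 290.0 rows 4.0 97.0 S c [247.6 127.9] D c [204.3 180.6]
110 [49, 48, 47, 46, 47, 48, 62, 54, 88, 142, 143, 143, 142, 136, 87, 43, 31, 18]
120 [67, 64, 48, 45, 46, 50, 61, 54, 85, 27, 18, 33, 46, 48, 47, 48, 48, 72]
130 [92, 94, 94, 95, 95, 96, 94, 65, 29, 46, 48, 48, 48, 47, 48, 48, 48, 48]
140 [76, 77, 79, 78, 79, 79, 49, 42, 47, 49, 48, 48, 48, 47, 47, 48, 46, 61]
150 [75, 67, 67, 69, 66, 30, 30, 48, 48, 48, 48, 48, 48, 47, 48, 53, 132, 83]
160 [69, 49, 47, 43, 21, 16, 17, 37, 48, 49, 49, 48, 62, 102, 73, 19, 14, 21]
170 [46, 46, 46, 51, 61, 60, 120, 88, 28, 16, 17, 17, 18, 21, 25, 24, 26, 26]
180 [46, 45, 48, 63, 56, 106, 142, 142, 143, 141, 142, 143, 140, 141, 137, 74, 35, 27]
```

play_rows(steps=[0.01,0.001,0.003,-0.15,0.02,0.002,0.006,-0.3,0.03,0.003,0.01,-0.45,0.04,0.004,0.013,-0.6,0.05,0.0045,0.017,-0.75,0.061,0.005,0.02,-0.9,0.071,0.006,0.024,-1.05,0.081,0.007,0.027,-1.2,0.091,0.0077,0.03,-1.354,0.091,0.0077,0.0303,-1.354])

```text
time: 21.35
tool_pos: [0.5571, 0.1217, 0.2187]
tcp_rot: [-0.342, -3.122, 0.0]
wrist_force: [0.0, 0.3, -1.4]
width: 0.441
grip_force: 20.5
```

play_rows(steps=[0,0,0,0,0,0,0,0,0,0,0,0])

```text
time: 21.72
tool_pos: [0.5574, 0.121, 0.2192]
tcp_rot: [0.342, 3.123, 0.0]
wrist_force: [-0.2, -0.0, -1.5]
width: 0.439
grip_force: 20.5
```

Run:
```python
from workcell import bot
from tilt import *
c=bot.read_camera("wrist"); cv2.imwrite("pics/wrist10.png",c["pixels"])
for n in ["scene","side"]: cv2.imwrite(f"pics/{n}10.png",bot.read_camera(n)["pixels"])
s=bot.read_state(); print(s["time"],s["tool_pos"],s["tcp_rot"],s["wrist_force"],s["grip_force"])
R=Ro.from_rotvec(s["tcp_rot"]).as_matrix();print("toolx",R[:,0].round(3),"tilt z",R[:,2].round(3), "yaw",np.degrees(np.arctan2(R[1,0],R[0,0])).round(1))
print(rows("pics/wrist10.png")[215:275].astype(int).tolist())
```

```text
21.875 [0.55729419 0.12117131 0.21907372] [3.40804196e-01 3.12296432e+00 3.33613922e-05] [ 0.68590484 -0.06850741 -2.05510658] 20.528429746627808
toolx [-0.976  0.216 -0.   ] tilt z [ 0.  0. -1.] yaw 167.5
[156, 153, 135, 88, 60, 71, 87, 93, 93, 91, 92, 93, 93, 93, 93, 93, 94, 94, 94, 93, 92, 92, 92, 91, 86, 79, 75, 75, 75, 75, 75, 76, 92, 142, 199, 228, 233, 233, 233, 233, 222, 173, 110, 83, 98, 146, 201, 230, 234, 234, 235, 235, 234, 233, 233, 233, 233, 233, 233, 233]
```

Run:
```python
from workcell import bot
print(bot.finish_job())
```

```text
the job is handed in; nothing more can be done
None
```

I lifted off the middle lug and handed in with it held about 12 cm in front of the inspection lens, tilted about 19° by my image fit (20° asked), with the other two lugs left on the pan; my measurements put the pointer level with the index tab only to within a few millimetres, so choosing the middle lug also leaned on the task text.

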